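Load the wire stands on the jeweller's bench

ROBOT

A 6-joint arm with a two-finger parallel gripper is mounted at the origin on the work surface. World frame = base frame: x ahead of the robot, y to its left, z up, the work surface at z = 0. Lengths are in m, angles in rad, forces in N, time in s.
With the tool pointing down it reaches from about 0.275 to 0.975 m from the base axis. Payload 8.4 kg.
Tool frame: the origin (TCP) lies at the very end of the fingers, on their centre line; the grasp point (between the pads) lies 19 mm behind it; z points along the fingers, y is the direction in which the jaws open and shut (so a half turn about z gives the same grasp; the last joint's range is limited). The gripper opens to 92 mm and grips with 3 to 60 N. Pads are 20 mm wide; open, the fingers measure 128 mm over their backs; the gripper's body (75 mm by 189 mm) begins 69 mm behind the grasp point.
Start: joints at [-1.269, 0.353, 1.633, -0, 1.155, -0.002], TCP at [0.187, -0.596, 0.215] pointing down, gripper open.
Joint ranges: [-2.63, 2.63], [-0.92, 2.1], [0.06, 2.66], [-1.3, 4.44], [0, 2.69], [-3.02, 3.02]. Speed limits (rad/s): [2.22, 2.22, 2.79, 3.14, 3.14, 3.14].

INTERFACE

Orientations are given as a rotation vector (axis times angle).
In Python, from rig import bot gives the robot as it stands. The module is installed in compiled form; this text tells all that it offers.
- The arm moves only by the tool servo_tool, never from a script. Its arguments are lists of equal length, an entry for each row: "angular": the turn, a rotation vector about the tool's x, y, z in degrees, a list of three; "slide": the shift along the tool's x, y, z in mm, a list of three; "claw": the gripper's target within -1 to 1 (shut at 1, half-way at 0, fully open at -1). In form: {"angular": [[rx, ry, rz], ...], "slide": [[dx, dy, dz], ...], "claw": [claw, ...]}. A call has 1 to 10 rows; each row is the pose to reach, as a shift and turn from the pose commanded when the call began, along the tool's axes at that moment; what a row does not reach only later rows make up. A row lasts 1/12 s, in which the tool goes at most 41.7 mm and 7.16 degrees, less where a joint would pass 70% of its speed; a pose out of reach is approached as far as the arm can. A call with a gripper value outside its range is refused whole. The fingers move at their own pace and stop on an object; "newtons" is the grip in N (left out, the last holds). Time passes only in rows, so rows that repeat a pose let the fingers close. It gives the time, the measured TCP pose, the force and the opening at its end, in the units of the state.
- bot.get_obs(): the state, without advancing time (a new reading comes with each control period).
- bot.capture(name): name is "scene" or "top" or "wrist"; returns the picture (480x640x3 uint8, red, green, blue); there is no depth.
- bot.camera_model(name): a dict with "intrinsics" (3x3 intrinsics, pixels), "R" (3x3) and "t" (3): a world point X has camera coordinates R X + t. Camera axes: x right, y down, z forward; pixel columns grow to the right and rows downward; lengths in m; the calibration is good to about 2 mm. A picture is of the moment at which its call begins: read the wrist's pose just before it. camera_model takes no time and is no camera call; for the wrist camera it gives the pose at the moment of the call.
- bot.hand_in(): hands the job in, once; it reports no verdict.
The state is a dict: "time": time; "q": joint angles; "joint_velocities": joint speeds; "effort": joint torques, N m; "position": TCP position; "eef_rot": TCP orientation; "ft_force": force on the tool from outside, world axes, zero at the start; "torque": the same for the moment, N m; "grip_width": finger opening in m.
Only numpy, scipy, OpenCV 4.12 (cv2) and the standard library are available. Lean on these libraries where they do the work, as an engineer would, in place of code of your own. Each camera call takes 0.05 s, during which the arm holds its last target.

TASK

Get the bench ready for the jewellery class by putting the four spools of silver wire on the two spool stands: the two tall spools on the spindle of the square-based stand and the two low spools on the spindle of the round-based stand, on each stand the wide spool at the bottom and the narrow one on top of it. All spools must lie flat with the spindle through their bores; leave the tin, the steel block and the pliers where they are.

Things in the scene. Friction and masses are not known exactly. Their poses are not given: they have to be found in the camera images.
- wide_tall_center (a point): Wide, tall spool of silver wire: white plastic flanges 4 mm thick at top and bottom, full of wire between (only 1 mm below the flange edge, so it grips like a plain cylinder), outer diameter 60 mm, height 40 mm, with an open bore of 26 mm diameter right through. Stands loose on the bench, axis upright. The point is its centre, 20 mm above its underside; z is the spool's axis.
- narrow_tall_center (a point): Narrow, tall spool of silver wire: white plastic flanges 4 mm thick at top and bottom, full of wire between (only 1 mm below the flange edge, so it grips like a plain cylinder), outer diameter 44 mm, height 40 mm, with an open bore of 26 mm diameter right through. Stands loose on the bench, axis upright. The point is its centre, 20 mm above its underside; z is the spool's axis.
- wide_low_center (a point): Wide, low spool of silver wire: white plastic flanges 4 mm thick at top and bottom, full of wire between (only 1 mm below the flange edge, so it grips like a plain cylinder), outer diameter 60 mm, height 20 mm, with an open bore of 26 mm diameter right through. Stands loose on the bench, axis upright. The point is its centre, 10 mm above its underside; z is the spool's axis.
- narrow_low_center (a point): Narrow, low spool of silver wire: white plastic flanges 4 mm thick at top and bottom, full of wire between (only 1 mm below the flange edge, so it grips like a plain cylinder), outer diameter 44 mm, height 20 mm, with an open bore of 26 mm diameter right through. Stands loose on the bench, axis upright. The point is its centre, 10 mm above its underside; z is the spool's axis.
- square_stand_seat (a point): Square-based fixed spool stand: 84 x 84 mm dark steel base plate 12 mm thick on the bench, with one upright bright steel spindle of 10 mm diameter with a rounded end in its middle, the longer of the two, rising 58 mm above the plate. The point is on the spindle's axis at the top face of the plate, where the lowest spool rests; z is up. The upper spool's top stands above the end of the spindle.
- round_stand_seat (a point): Round-based fixed spool stand: 94 mm diameter dark steel base plate 12 mm thick on the bench, with one upright bright steel spindle of 10 mm diameter with a rounded end in its middle, the shorter of the two, rising 34 mm above the plate. The point is on the spindle's axis at the top face of the plate, where the lowest spool rests; z is up. The upper spool's top stands above the end of the spindle.
- tin_center (a point): Closed round aluminium tin, 54 mm diameter, 28 mm high, smooth lid without a bore; not a spool, to be left alone. The point is its centre, 14 mm above the bench.
- block_center (a point): Plain square steel bench block, 64 x 64 x 22 mm, without a spindle; to be left alone. The point is its centre, 11 mm above the bench.
- pliers_center (a point): Small pliers with black grips lying flat, about 130 mm long (x runs from grips to jaws), 55 mm wide, 11 mm thick; to be left alone. The point is about mid-length, 5.5 mm above the bench.
There are look-alikes about, which are no part of the job. What is shaped like the part that bears wide_tall_center but blue, green or orange is not meant.

How it is judged:
At the end, for the whole second after the job is handed in: Square stand: wide tall spool on the plate, narrow tall one on it; round stand: wide low, narrow low likewise. Heights within 5 mm, axes within 11 mm of the spindle, flat within 0.12 rad, released, at rest (under 0.02 m/s) (horizontal distance between each of wide_tall_center, narrow_tall_center and square_stand_seat below 0.011 m and z of wide_tall_center in the frame of square_stand_seat between 0.015 and 0.025 m and angle between the z axis of each of wide_tall_center, narrow_tall_center and the z axis of square_stand_seat, either way round below 0.12 rad and linear speed of each of wide_tall, narrow_tall, wide_low, narrow_low below 0.02 m/s and z of narrow_tall_center in the frame of square_stand_seat between 0.055 and 0.065 m and horizontal distance between each of wide_low_center, narrow_low_center and round_stand_seat below 0.011 m and z of wide_low_center in the frame of round_stand_seat between 0.005 and 0.015 m and angle between the z axis of each of wide_low_center, narrow_low_center and the z axis of round_stand_seat, either way round below 0.12 rad and z of narrow_low_center in the frame of round_stand_seat between 0.025 and 0.035 m); the robot touches nothing.
It fails at once if the tin got pushed more than 25 mm out of place (distance of tin_center from where it was at the start of the episode above 0.025 m).
It fails at once if the block got pushed more than 25 mm out of place (distance of block_center from where it was at the start of the episode above 0.025 m).
It fails at once if the pliers got pushed more than 25 mm out of place (distance of pliers_center from where it was at the start of the episode above 0.025 m).
It also fails if it takes over 112 s, if anything falls off the work surface, if the arm or the gripper's body presses on something with over 40 N, if the wrist force passes 120 N, or if a joint passes its speed limit or range.

## Working session

There is one attempt and no reset: what is moved stays moved. The work goes in short steps, Python scripts to look and compute and a tool call to move; the robot and the scene stay as the last step left them, time stands still between calls to the robot, and variables do not carry over. Pictures are saved under pics/ and viewed, and the job is handed in when it is done.

Besides the shell and the picture viewer there is one more tool, called after "Request:" in YAML: its name, and indented under it one key for each argument. servo_tool: Moves the arm, as the interface text tells. Its arguments: {"type":"object","properties":{"angular":{"type":"array","items":{"type":"array","items":{"type":"number"}}},"slide":{"type":"array","items":{"type":"array","items":{"type":"number"}}},"claw":{"type":"array","items":{"type":"number"}},"newtons":{"type":"number"}},"required":["angular","slide","claw"]}

```bash
mkdir -p pics; cat > h.py <<'E'
import numpy as np, cv2
from rig import bot
def save(n,f):
    im=bot.capture(n); cv2.imwrite('pics/'+f,im[:,:,::-1]); return im
E
python3 - <<'E'
from h import *
o=bot.get_obs(); print(o)
for n in('scene','top','wrist'):
    m=bot.camera_model(n); print(n,m['intrinsics'].tolist() if hasattr(m['intrinsics'],'tolist') else m['intrinsics'],np.round(m['R'],4).tolist(),m['t'])
    save(n,n+'0.png')
E
```

```text
{'time': 0.0, 'q': array([-1.26941740e+00,  3.53617442e-01,  1.63415692e+00, -8.69921368e-06,
        1.15520731e+00, -2.41342333e-03]), 'joint_velocities': array([ 1.05009664e-03, -2.08737499e-04,  2.01779762e-05,  7.63866435e-04,
        5.77515624e-05,  3.24802666e-04]), 'effort': array([-1.43810566e-04, -5.93841505e+01, -3.34215260e+01,  6.97495323e-02,
        2.35172507e-02, -1.24423773e-04]), 'position': array([ 0.18679998, -0.59589354,  0.21387313]), 'eef_rot': array([-3.10406277e+00, -4.75160819e-01,  3.37149497e-04]), 'ft_force': array([-0.10264055, -0.6632793 ,  0.47598329]), 'torque': array([ 0.01866672,  0.0032533 , -0.0238879 ]), 'grip_width': 0.09206116233412741}
scene [[470.89655840875076, 0.0, 326.22574854535935], [0.0, 470.89655840875076, 243.71648116929848], [0.0, 0.0, 1.0]] [[0.5438, 0.8392, -0.0002], [0.5693, -0.3691, -0.7346], [-0.6166, 0.3994, -0.6784]] [-0.28046157 -0.21121783  1.32785521]
top [[476.36019254339004, 0.0, 314.34324716149973], [0.0, 476.36019254339004, 230.31743313154192], [0.0, 0.0, 1.0]] [[-0.0197, -0.9993, 0.0328], [-0.9835, 0.0134, -0.1806], [0.18, -0.0358, -0.983]] [0.04303462 0.45023825 0.85801735]
wrist [[387.87842679626823, 0.0, 323.4998119982445], [0.0, 387.87842679626823, 244.71895641775137], [0.0, 0.0, 1.0]] [[0.2989, -0.9543, -0.0007], [-0.9251, -0.2899, 0.2453], [-0.2343, -0.0727, -0.9694]] [-0.62415529 -0.02807964  0.38947852]
```

View pics/top0.png

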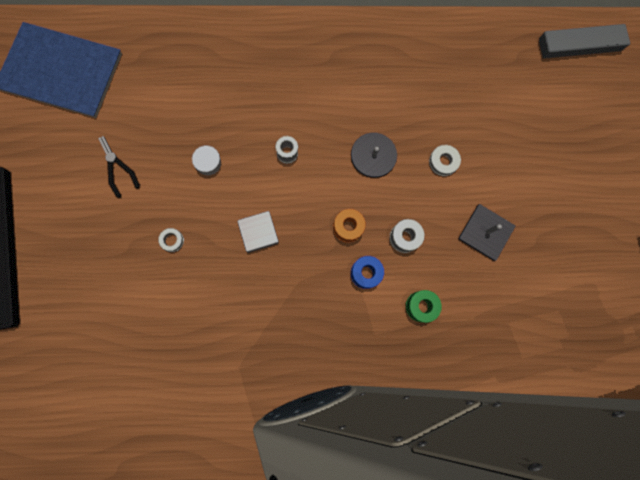

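View pics/scene0.png

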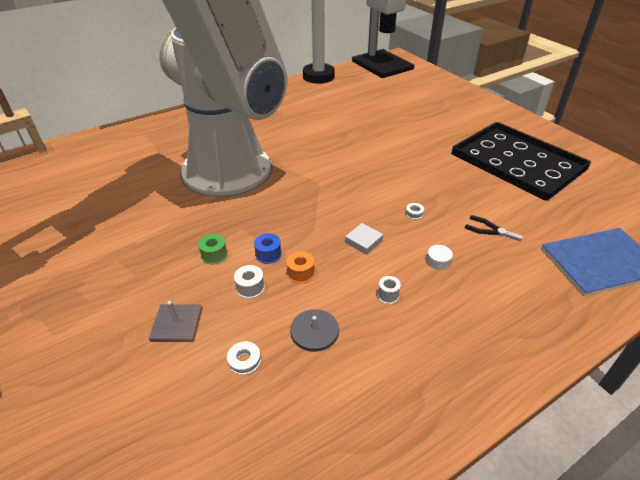

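View pics/wrist0.png

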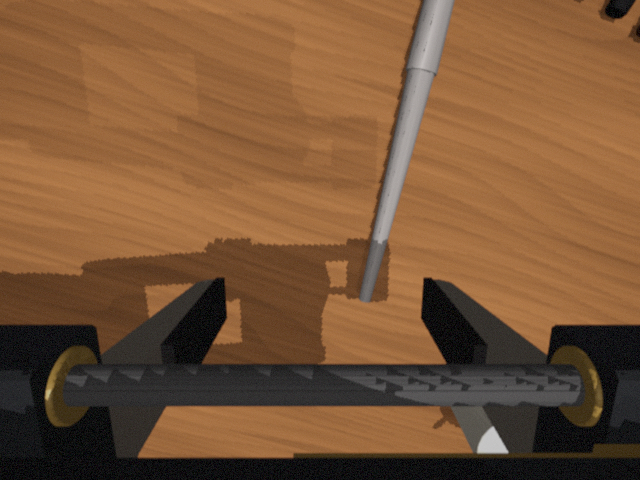

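The top picture shows five candidates for the wide tall spool: white (408,236), orange (349,225), blue (368,273) and green (425,307), plus the low wide white spool at (446,160). White (408,236) fits, because it is white and the scene view shows it tall. The other parts:
- **Narrow tall spool:** (287,147)
- **Wide low spool:** (446,160)
- **Narrow low spool:** (171,240)
- **Tin:** (206,159), with no bore
- **Round stand:** (374,154)
- **Square stand:** (487,232)

I'll confirm these in enlarged crops.

```bash
python3 - <<'E'
import cv2,numpy as np
im=cv2.imread('pics/top0.png')
def c(x,y,r=30,s=8): 
    return cv2.resize(im[y-r:y+r,x-r:x+r],None,fx=s*0+250/(2*r),fy=250/(2*r),interpolation=cv2.INTER_CUBIC)
P=[(408,236),(287,147),(446,160),(171,240),(487,232),(374,154)]
t=[c(*p) for p in P]
cv2.imwrite('pics/c1.png',np.vstack([np.hstack(t[:3]),np.hstack(t[3:])]))
E
```

```text
(no output)
```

View pics/c1.png

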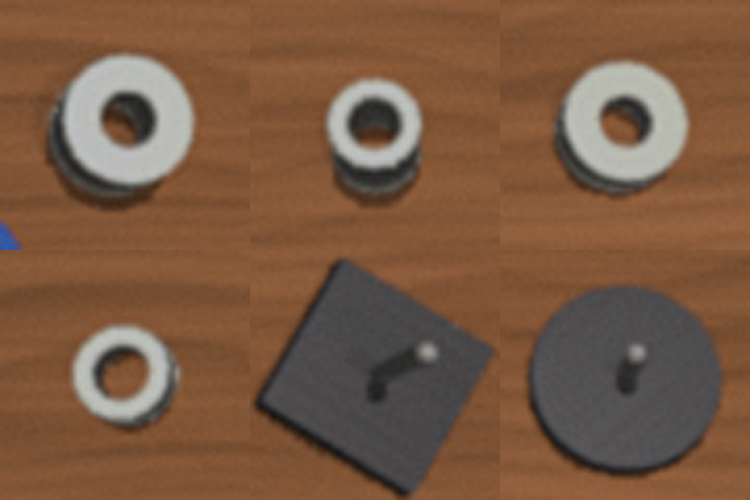

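```bash
cat >> h.py <<'E'
def ray(m,u,v,z):
    K=np.array(m['intrinsics']);R=np.array(m['R']);t=np.array(m['t'])
    d=R.T@np.linalg.inv(K)@np.array([u,v,1.]);c=-R.T@t
    return c+d*(z-c[2])/d[2]
def proj(m,X):
    K=np.array(m['intrinsics']);p=K@(np.array(m['R'])@np.array(X)+np.array(m['t']));return p[:2]/p[2]
E
python3 - <<'E'
from h import *
m=bot.camera_model('top');ms=bot.camera_model('scene')
s=250/60
for n,p0,u,v,z in [('WT',(408,236),128,121,.04),('NT',(287,147),124,123,.04),('WL',(446,160),124,122,.02),('NL',(171,240),123,125,.02),
 ('sqtip',(487,232),178,101,.068),('sqbase',(487,232),126,142,.012),('sqA',(487,232),92,10,.012),('sqC',(487,232),160,243,.012),('sqB',(487,232),243,100,.012),('sqD',(487,232),8,152,.012),
 ('rdtip',(374,154),137,102,.044),('rdbase',(374,154),127,138,.012),('rdc',(374,154),125,126,.012)]:
    U=p0[0]-30+(u+.5)/s-.5;V=p0[1]-30+(v+.5)/s-.5
    X=ray(m,U,V,z);print(n,np.round([U,V],1),X.round(4),'scene',proj(ms,X).round(1))
for n,u,v,z in [('tin',206,159,.028),('block',258,232,.022),('or',349,225,.04),('bl',368,273,.04),('gr',425,307,.04)]:
    print(n,ray(m,u,v,z).round(3))
im=cv2.imread('pics/scene0.png')
cv2.imwrite('pics/s1.png',cv2.resize(im[190:390,140:440],None,fx=2.6,fy=2.6,interpolation=cv2.INTER_CUBIC))
E
```

```text
WT [408.3 234.7] [ 0.4401 -0.1426  0.04  ] scene [248.4 274. ]
NT [286.4 146.1] [0.6182 0.0867 0.04  ] scene [389.6 282.9]
WL [445.4 158.9] [ 0.5964 -0.2306  0.02  ] scene [243.8 353.2]
NL [170.1 239.6] [0.4404 0.3097 0.02  ] scene [414.6 207.6]
sqtip [499.3 225.9] [ 0.4495 -0.3067  0.068 ] scene [169.6 301.3]
sqbase [486.9 235.7] [ 0.4407 -0.3046  0.012 ] scene [175.5 316.5]
sqA [478.7 204. ] [ 0.5048 -0.2937  0.012 ] scene [192.9 336.6]
sqC [495.  259.9] [ 0.3926 -0.3166  0.012 ] scene [161.6 303.3]
sqB [514.9 225.6] [ 0.4601 -0.3626  0.012 ] scene [149.5 336.6]
sqD [458.5 238.1] [ 0.4367 -0.248   0.012 ] scene [202.  303.2]
rdtip [376.5 148.1] [ 0.6114 -0.0887  0.044 ] scene [314.3 316.7]
rdbase [374.1 156.7] [ 0.6049 -0.0887  0.012 ] scene [312.8 324.9]
rdc [373.6 153.9] [ 0.611 -0.088  0.012] scene [314.8 326.8]
tin [0.597 0.244 0.028]
block [0.452 0.143 0.022]
or [ 0.46 -0.03  0.04]
bl [ 0.369 -0.063  0.04 ]
gr [ 0.304 -0.166  0.04 ]
```

View pics/s1.png

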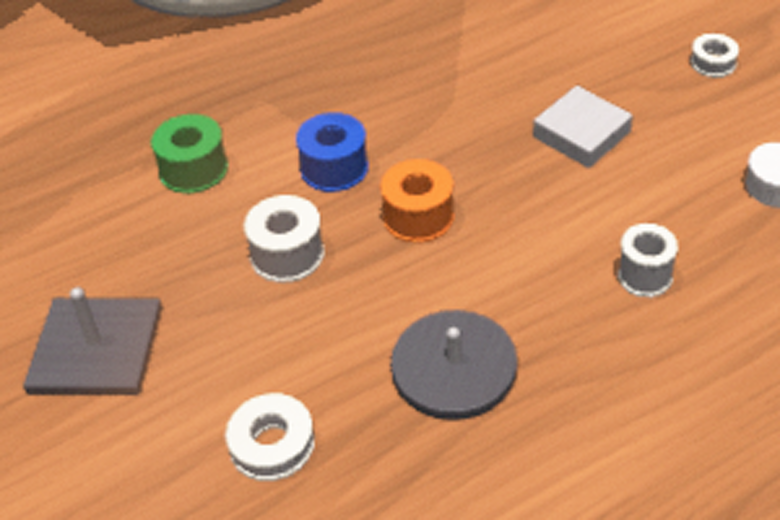

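```bash
cat >> h.py <<'E'
from scipy.spatial.transform import Rotation as Ro
def to(x,y,z,yaw=None):
    """slide mm (tool axes) to reach world point; angular to make tool point straight down with tool x at world yaw deg"""
    o=bot.get_obs();R=Ro.from_rotvec(o['eef_rot'])
    s=R.inv().apply(np.array([x,y,z])-o['position'])*1000
    print('t',round(o['time'],2),'pos',o['position'].round(4),'F',np.round(o['ft_force'],1),'w',round(o['grip_width'],4),'slide',s.round(1))
    if yaw is not None:
        a=np.radians(yaw);X=np.array([np.cos(a),np.sin(a),0]);Z=np.array([0,0,-1.]);T=Ro.from_matrix(np.c_[X,np.cross(Z,X),Z])
        print('ang',np.degrees((R.inv()*T).as_rotvec()).round(2))
E
python3 - <<'E'
from h import *
o=bot.get_obs();R=Ro.from_rotvec(o['eef_rot']).as_matrix();print(R.round(3))
m=bot.camera_model('wrist');c=-np.array(m['R']).T@m['t'];print(c, R.T@(c-o['position']), proj(m,o['position']))
print((np.array(m['R'])@R).round(3))
to(.596,-.231,.2,0);to(.596,-.231,.2,-70)
E
```

```text
[[ 0.954  0.299 -0.   ]
 [ 0.299 -0.954  0.001]
 [ 0.    -0.001 -1.   ]]
[ 0.25185879 -0.57547097  0.38415052] [ 0.06816912 -0.00033977 -0.17010641] [324.04881122 296.72501848]
[[-0.     1.    -0.001]
 [-0.969 -0.    -0.245]
 [-0.245  0.001  0.969]]
t 0.15 pos [ 0.1869 -0.596   0.214 ] F [-0.3  0.2  0.1] w 0.092 slide [ 499.6 -225.9   14.3]
ang [-6.000e-02  1.000e-02  1.741e+01]
t 0.15 pos [ 0.1869 -0.596   0.214 ] F [-0.3  0.2  0.1] w 0.092 slide [ 499.6 -225.9   14.3]
ang [-5.000e-02  5.000e-02  8.741e+01]
```

Request:
servo_tool:
  angular:
    - [0,0,7]
    - [0,0,14]
    - [0,0,17.4]
    - [0,0,17.4]
    - [0,0,17.4]
    - [0,0,17.4]
    - [0,0,17.4]
    - [0,0,17.4]
    - [0,0,17.4]
    - [0,0,17.4]
  slide:
    - [35,-16,1]
    - [70,-32,2]
    - [105,-48,3]
    - [140,-63,4]
    - [175,-79,5]
    - [210,-95,6]
    - [245,-111,7]
    - [280,-127,8]
    - [315,-143,9]
    - [350,-159,10]
  claw: [-1,-1,-1,-1,-1,-1,-1,-1,-1,-1]

```text
time: 0.98
position: [0.4744, -0.3384, 0.2045]
eef_rot: [-3.142, -0.0, 0.0]
ft_force: [1.2, -0.4, 0.8]
grip_width: 0.0922
```

```bash
python3 - <<'E'
from h import *
to(.596,-.231,.15,0); print(bot.get_obs()['q'].round(2))
E
```

```text
t 0.98 pos [ 0.4744 -0.3384  0.2045] F [ 1.2 -0.4  0.8] w 0.0922 slide [ 121.6 -107.4   54.5]
ang [-0.    0.01  0.  ]
[-0.62  0.3   1.74 -0.    1.11  0.95]
```

Request:
servo_tool:
  angular:
    - [0,0,0]
    - [0,0,0]
    - [0,0,0]
    - [0,0,0]
    - [0,0,0]
    - [0,0,0]
    - [0,0,0]
  slide:
    - [25,-22,10]
    - [50,-44,20]
    - [75,-66,30]
    - [100,-88,45]
    - [119,-107,54]
    - [119,-107,54]
    - [119,-107,54]
  claw: [-1,-1,-1,-1,-1,-1,-1]

```text
time: 1.57
position: [0.5924, -0.2317, 0.1495]
eef_rot: [-3.141, -0.004, 0.003]
ft_force: [0.2, -0.7, 0.8]
grip_width: 0.092
```

```bash
python3 - <<'E'
from h import *
to(.596,-.231,.15,0); m=bot.camera_model('wrist'); save('wrist','w1.png')
for z in (0,.02): print(proj(m,[.5964,-.2306,z]))
E
```

```text
t 1.57 pos [ 0.5924 -0.2317  0.1495] F [ 0.2 -0.7  0.8] w 0.092 slide [ 3.6 -0.7 -0.5]
ang [-0.03  0.1   0.15]
[322.31519105 225.10795098]
[322.24147946 230.12397153]
```

View pics/w1.png

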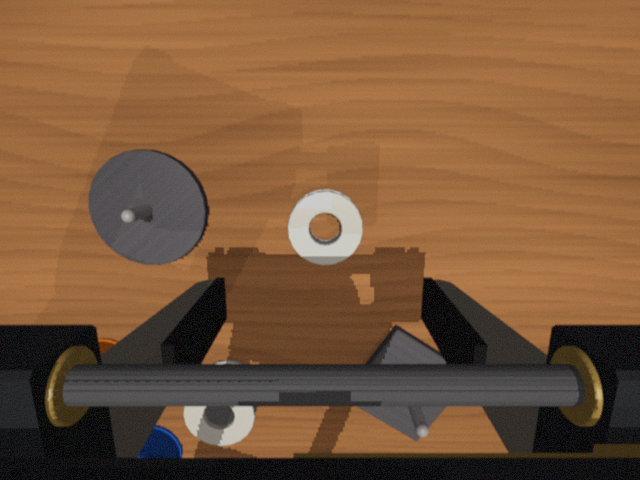

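The wrist picture shows the wide low spool's top centred at about (325,228) and the round stand's spindle tip at (128,216).

```bash
python3 - <<'E'
from h import *
m=bot.camera_model('wrist')
print(ray(m,325,228,.02),ray(m,128,216,.044)); to(.597,-.232,.004,0)
E
```

```text
[ 0.59764601 -0.23385588  0.02      ] [ 0.61134201 -0.09169567  0.044     ]
t 1.62 pos [ 0.592  -0.2327  0.1502] F [-0.1  0.1 -0.3] w 0.0921 slide [  5.1  -0.7 146.2]
ang [-0.01  0.07  0.08]
```

Request:
servo_tool:
  angular:
    - [0,0,0]
    - [0,0,0]
    - [0,0,0]
    - [0,0,0]
    - [0,0,0]
    - [0,0,0]
    - [0,0,0]
    - [0,0,0]
    - [0,0,0]
    - [0,0,0]
  slide:
    - [5,-1,35]
    - [5,-1,70]
    - [5,-1,100]
    - [5,-1,125]
    - [5,-1,140]
    - [5,-1,146]
    - [5,-1,146]
    - [5,-1,146]
    - [5,-1,146]
    - [5,-1,146]
  claw: [-1,-1,-1,-1,-1,-1,-1,1,1,1]
  newtons: 35

```text
time: 2.45
position: [0.5983, -0.2326, 0.0062]
eef_rot: [3.141, -0.0, 0.004]
ft_force: [1.0, 0.2, -0.1]
grip_width: 0.0739
```

Request:
servo_tool:
  angular:
    - [0,0,0]
    - [0,0,0]
    - [0,0,0]
    - [0,0,0]
    - [0,0,0]
  slide:
    - [0,0,0]
    - [0,0,0]
    - [0,0,0]
    - [0,0,0]
    - [0,0,0]
  claw: [1,1,1,1,1]

```text
time: 2.87
position: [0.5978, -0.2322, 0.0054]
eef_rot: [3.141, 0.0, 0.001]
ft_force: [-1.3, -0.7, 6.0]
grip_width: 0.0575
```

```bash
python3 - <<'E'
from h import *
to(.611,-.090,.085,0)
E
```

```text
t 2.87 pos [ 0.5978 -0.2322  0.0054] F [-1.3 -0.7  6. ] w 0.0575 slide [  13.3 -142.1  -79.7]
ang [ 0.03 -0.05  0.01]
```

Request:
servo_tool:
  angular:
    - [0,0,0]
    - [0,0,0]
    - [0,0,0]
    - [0,0,0]
    - [0,0,0]
    - [0,0,0]
    - [0,0,0]
    - [0,0,0]
    - [0,0,0]
    - [0,0,0]
  slide:
    - [0,0,-20]
    - [0,0,-45]
    - [0,0,-70]
    - [3,-25,-90]
    - [6,-55,-90]
    - [9,-85,-90]
    - [11,-115,-90]
    - [13,-135,-90]
    - [13,-142,-90]
    - [13,-142,-90]
  claw: [1,1,1,1,1,1,1,1,1,1]

```text
time: 3.7
position: [0.6101, -0.0883, 0.0943]
eef_rot: [-3.141, -0.004, 0.001]
ft_force: [0.1, 0.5, -2.3]
grip_width: 0.0574
```

```bash
python3 - <<'E'
from h import *
save('wrist','w2.png');save('scene','s2.png')
to(.611,-.090,.0175,0);im=cv2.imread('pics/s2.png')
cv2.imwrite('pics/s2c.png',cv2.resize(im[190:390,200:440],None,fx=3,fy=3,interpolation=cv2.INTER_CUBIC))
E
```

```text
t 3.8 pos [ 0.6102 -0.0904  0.0944] F [-0.3 -0.4 -2.3] w 0.0575 slide [ 0.8 -0.4 76.9]
ang [0.02 0.02 0.04]
```

View pics/s2c.png

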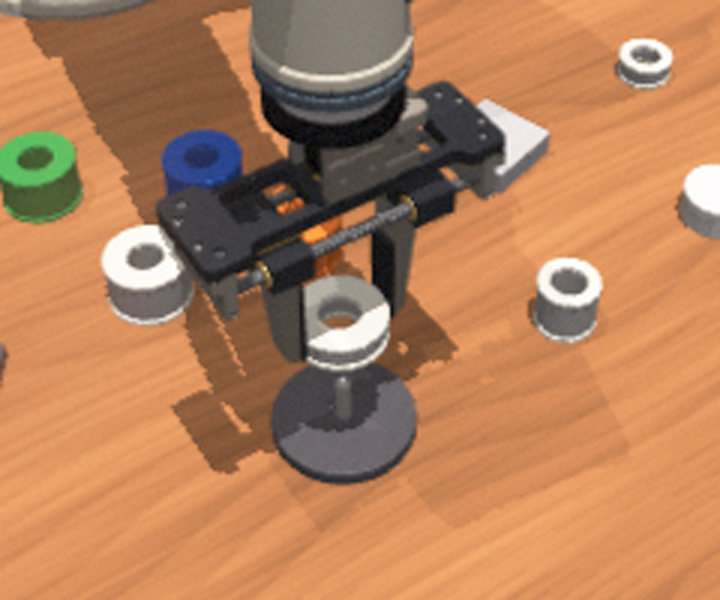

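View pics/w2.png

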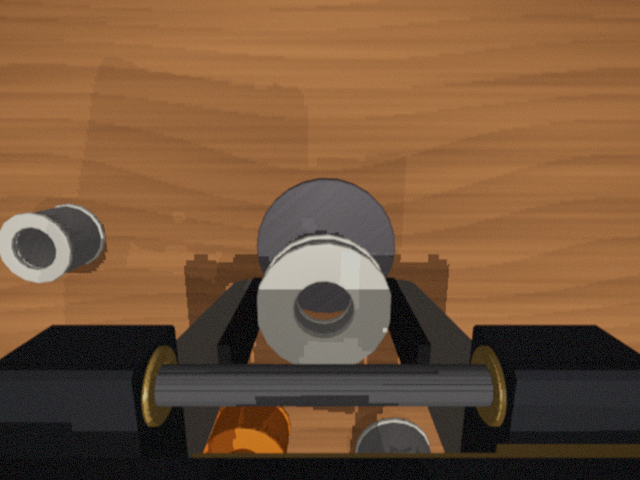

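```bash
python3 - <<'E'
from h import *
m=bot.camera_model('wrist'); o=bot.get_obs(); print(o['position'],ray(m,324,303,.109))
E
```

```text
[ 0.61018342 -0.090401    0.09441803] [ 0.6131036  -0.09047858  0.109     ]
```

Request:
servo_tool:
  angular:
    - [0,0,0]
    - [0,0,0]
    - [0,0,0]
    - [0,0,0]
    - [0,0,0]
    - [0,0,0]
    - [0,0,0]
  slide:
    - [0,0,20]
    - [0,0,35]
    - [0,0,50]
    - [0,0,62]
    - [0,0,71]
    - [0,0,76]
    - [0,0,76]
  claw: [1,1,1,1,1,1,1]

```text
time: 4.38
position: [0.61, -0.0905, 0.0179]
eef_rot: [-3.142, 0.001, 0.002]
ft_force: [0.3, -0.6, -2.7]
grip_width: 0.0574
```

Request:
servo_tool:
  angular:
    - [0,0,0]
    - [0,0,0]
    - [0,0,0]
    - [0,0,0]
    - [0,0,0]
    - [0,0,0]
    - [0,0,0]
    - [0,0,0]
    - [0,0,0]
    - [0,0,0]
  slide:
    - [0,0,0]
    - [0,0,0]
    - [0,0,0]
    - [0,0,0]
    - [0,0,0]
    - [0,0,-10]
    - [0,0,-40]
    - [0,0,-75]
    - [0,0,-110]
    - [0,0,-130]
  claw: [-1,-1,-1,-1,-1,-1,-1,-1,-1,-1]

```text
time: 5.22
position: [0.6118, -0.0901, 0.1533]
eef_rot: [3.141, 0.0, 0.007]
ft_force: [1.1, 0.8, 0.3]
grip_width: 0.0919
```

```bash
python3 - <<'E'
from h import *
save('wrist','w3.png')
to(.440,.310,.15,0)
E
```

```text
t 5.27 pos [ 0.6136 -0.0904  0.1563] F [ 2.3 -0.5  2.5] w 0.0914 slide [-173.6 -400.4    4.2]
ang [ 0.08 -0.5   0.01]
```

View pics/w3.png

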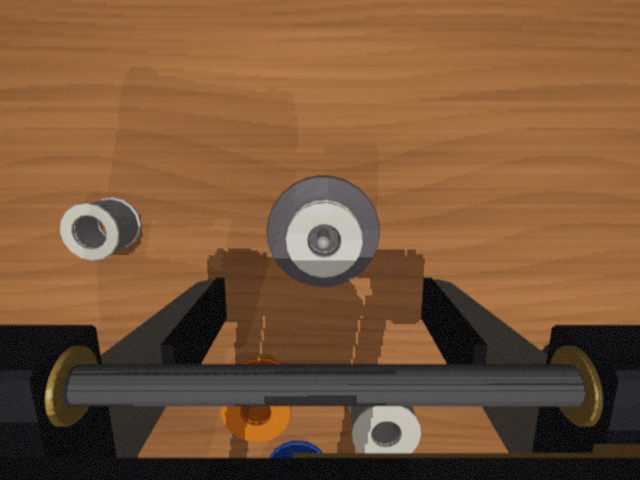

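The wide low spool lies flat and centred on the round stand, with the spindle tip at (323,241) inside its bore. Next is the narrow low spool.

Request:
servo_tool:
  angular:
    - [0,0,0]
    - [0,0,0]
    - [0,0,0]
    - [0,0,0]
    - [0,0,0]
    - [0,0,0]
    - [0,0,0]
    - [0,0,0]
    - [0,0,0]
    - [0,0,0]
  slide:
    - [-10,-25,0]
    - [-25,-60,0]
    - [-41,-97,0]
    - [-57,-134,0]
    - [-73,-171,0]
    - [-89,-208,0]
    - [-105,-245,0]
    - [-121,-282,0]
    - [-137,-319,0]
    - [-153,-356,0]
  claw: [-1,-1,-1,-1,-1,-1,-1,-1,-1,-1]

```text
time: 6.1
position: [0.4562, 0.2677, 0.1493]
eef_rot: [-3.141, -0.0, -0.001]
ft_force: [0.3, 0.4, -0.1]
grip_width: 0.0919
```

Request:
servo_tool:
  angular:
    - [0,0,0]
    - [0,0,0]
    - [0,0,0]
    - [0,0,0]
    - [0,0,0]
  slide:
    - [-12,-30,0]
    - [-17,-42,0]
    - [-18,-44,0]
    - [-18,-44,0]
    - [-18,-44,0]
  claw: [-1,-1,-1,-1,-1]

```text
time: 6.52
position: [0.4397, 0.3089, 0.1487]
eef_rot: [3.141, -0.0, 0.0]
ft_force: [0.5, -1.3, 0.9]
grip_width: 0.0922
```

```bash
python3 - <<'E'
from h import *
to(.440,.310,.004,0); m=bot.camera_model('wrist'); save('wrist','w4.png'); np.savez('mw4.npz',**m)
E
```

```text
t 6.52 pos [0.4397 0.3089 0.1487] F [ 0.5 -1.3  0.9] w 0.0922 slide [  0.3  -1.2 144.7]
ang [ 0.03 -0.   -0.  ]
```

View pics/w4.png

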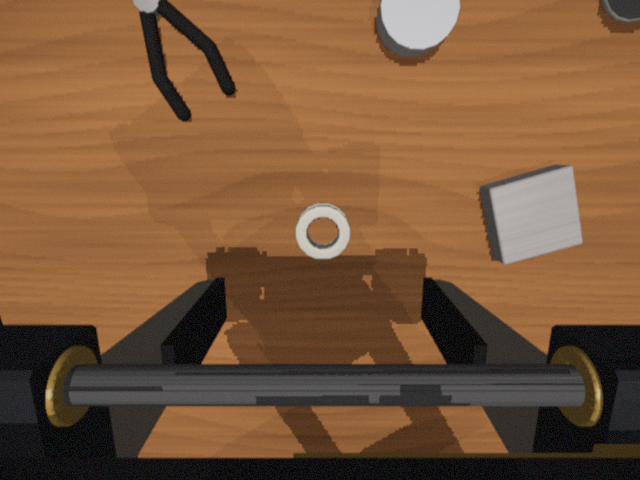

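The narrow low spool's top is centred at about (323,232), and the tin, block and pliers are well clear of it.

```bash
python3 - <<'E'
from h import *
m=bot.camera_model('wrist'); p=ray(m,323,232,.02);print(p);to(.440,.310,.0045,0)
E
```

```text
[0.44271979 0.30903243 0.02      ]
t 6.57 pos [0.4398 0.3087 0.1486] F [ 0.1 -0.9 -0.4] w 0.0922 slide [  0.2  -1.4 144.1]
ang [ 0.03 -0.   -0.05]
```

Request:
servo_tool:
  angular:
    - [0,0,0]
    - [0,0,0]
    - [0,0,0]
    - [0,0,0]
    - [0,0,0]
    - [0,0,0]
    - [0,0,0]
    - [0,0,0]
    - [0,0,0]
    - [0,0,0]
  slide:
    - [2,-1,35]
    - [2,-1,70]
    - [2,-1,100]
    - [2,-1,125]
    - [2,-1,139]
    - [2,-1,144]
    - [2,-1,144]
    - [2,-1,144]
    - [2,-1,144]
    - [2,-1,144]
  claw: [-1,-1,-1,-1,-1,-1,-1,1,1,1]

```text
time: 7.4
position: [0.4423, 0.3114, 0.0059]
eef_rot: [-3.14, 0.0, -0.003]
ft_force: [0.5, 0.4, 1.5]
grip_width: 0.0741
```

Request:
servo_tool:
  angular:
    - [0,0,0]
    - [0,0,0]
    - [0,0,0]
    - [0,0,0]
    - [0,0,0]
    - [0,0,0]
    - [0,0,0]
  slide:
    - [0,0,0]
    - [0,0,0]
    - [0,0,0]
    - [0,0,0]
    - [0,0,0]
    - [0,0,0]
    - [0,0,0]
  claw: [1,1,1,1,1,1,1]

```text
time: 7.98
position: [0.4413, 0.3111, 0.0047]
eef_rot: [3.142, 0.0, -0.0]
ft_force: [-0.9, -0.3, 4.1]
grip_width: 0.0415
```

```bash
python3 - <<'E'
from h import *
to(.611,-.090,.125,0)
E
```

```text
t 7.98 pos [0.4413 0.3111 0.0047] F [-0.9 -0.3  4.1] w 0.0415 slide [ 169.6  401.1 -120.3]
ang [0.   0.   0.01]
```

Request:
servo_tool:
  angular:
    - [0,0,0]
    - [0,0,0]
    - [0,0,0]
    - [0,0,0]
    - [0,0,0]
    - [0,0,0]
    - [0,0,0]
    - [0,0,0]
    - [0,0,0]
    - [0,0,0]
  slide:
    - [0,0,-20]
    - [0,0,-45]
    - [0,0,-75]
    - [5,10,-105]
    - [16,37,-120]
    - [31,73,-120]
    - [46,109,-120]
    - [61,145,-120]
    - [76,181,-120]
    - [91,217,-120]
  claw: [1,1,1,1,1,1,1,1,1,1]

```text
time: 8.82
position: [0.5326, 0.0923, 0.1245]
eef_rot: [-3.142, -0.001, 0.0]
ft_force: [1.4, -0.3, -1.1]
grip_width: 0.0419
```

Request:
servo_tool:
  angular:
    - [0,0,0]
    - [0,0,0]
    - [0,0,0]
    - [0,0,0]
    - [0,0,0]
    - [0,0,0]
    - [0,0,0]
    - [0,0,0]
    - [0,0,0]
  slide:
    - [15,36,0]
    - [30,72,0]
    - [45,108,0]
    - [59,138,0]
    - [69,163,0]
    - [76,178,0]
    - [79,184,0]
    - [79,184,0]
    - [79,184,0]
  claw: [1,1,1,1,1,1,1,1,1]

```text
time: 9.57
position: [0.6108, -0.089, 0.1242]
eef_rot: [-3.141, -0.0, 0.002]
ft_force: [0.3, -0.3, -1.3]
grip_width: 0.0422
```

```bash
python3 - <<'E'
from h import *
to(.611,-.090,.037,0); m=bot.camera_model('wrist'); save('wrist','w5.png')
E
```

```text
t 9.57 pos [ 0.6108 -0.089   0.1242] F [ 0.3 -0.3 -1.3] w 0.0422 slide [ 0.3  1.1 87.2]
ang [-0.04  0.06  0.  ]
```

View pics/w5.png

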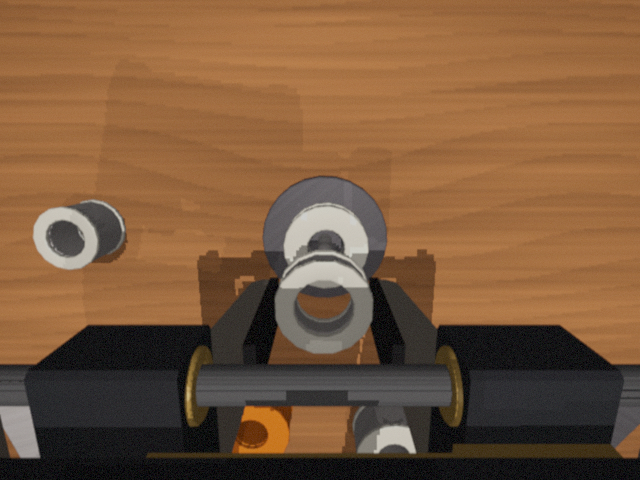

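Request:
servo_tool:
  angular:
    - [0,0,0]
    - [0,0,0]
    - [0,0,0]
    - [0,0,0]
    - [0,0,0]
    - [0,0,0]
    - [0,0,0]
    - [0,0,0]
  slide:
    - [0,1,25]
    - [0,1,45]
    - [0,1,60]
    - [0,1,72]
    - [0,1,80]
    - [0,1,85]
    - [0,1,87]
    - [0,1,87]
  claw: [1,1,1,1,1,1,1,1]

```text
time: 10.28
position: [0.6115, -0.0907, 0.0377]
eef_rot: [-3.142, -0.001, -0.0]
ft_force: [0.2, 0.1, -1.4]
grip_width: 0.0422
```

Request:
servo_tool:
  angular:
    - [0,0,0]
    - [0,0,0]
    - [0,0,0]
    - [0,0,0]
    - [0,0,0]
    - [0,0,0]
    - [0,0,0]
    - [0,0,0]
    - [0,0,0]
    - [0,0,0]
  slide:
    - [0,0,0]
    - [0,0,0]
    - [0,0,0]
    - [0,0,0]
    - [0,0,0]
    - [0,0,0]
    - [0,0,-15]
    - [0,0,-45]
    - [0,0,-80]
    - [0,0,-110]
  claw: [-1,-1,-1,-1,-1,-1,-1,-1,-1,-1]

```text
time: 11.12
position: [0.6112, -0.0909, 0.1491]
eef_rot: [-3.142, -0.0, 0.0]
ft_force: [0.3, -0.0, 0.2]
grip_width: 0.0921
```

```bash
python3 - <<'E'
from h import *
save('wrist','w6.png')
to(.440,-.143,.15,0)
E
```

```text
t 11.17 pos [ 0.6146 -0.0915  0.1553] F [ 3. -0.  4.] w 0.0921 slide [-174.7   51.5    4. ]
ang [ 0.07 -0.46  0.  ]
```

View pics/w6.png

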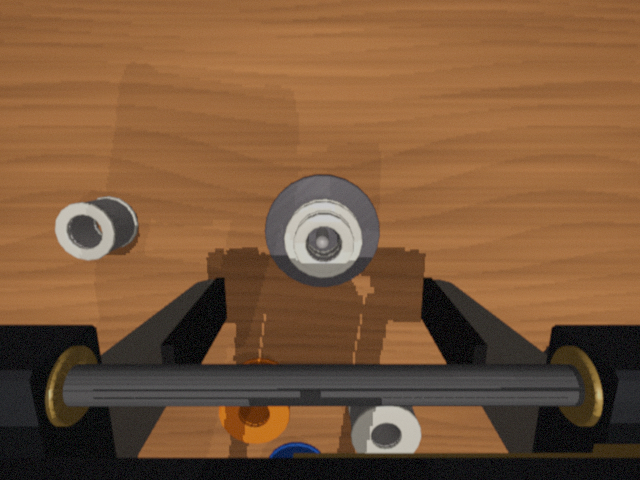

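The narrow low spool is stacked concentrically on the wide low one, with the spindle tip at (322,242) in the bore. Next I move over the white wide tall spool.

Request:
servo_tool:
  angular:
    - [0,0,0]
    - [0,0,0]
    - [0,0,0]
    - [0,0,0]
    - [0,0,0]
    - [0,0,0]
    - [0,0,0]
    - [0,0,0]
    - [0,0,0]
  slide:
    - [-20,6,0]
    - [-50,15,0]
    - [-85,26,0]
    - [-115,35,0]
    - [-140,43,0]
    - [-160,49,0]
    - [-170,52,0]
    - [-170,52,0]
    - [-170,52,0]
  claw: [-1,-1,-1,-1,-1,-1,-1,-1,-1]

```text
time: 11.92
position: [0.4422, -0.1432, 0.1479]
eef_rot: [3.141, -0.001, 0.002]
ft_force: [0.8, -0.2, 0.4]
grip_width: 0.0918
```

```bash
python3 - <<'E'
from h import *
to(.441,-.143,.01,0); save('wrist','w7.png')
E
```

```text
t 11.92 pos [ 0.4422 -0.1432  0.1479] F [ 0.8 -0.2  0.4] w 0.0918 slide [ -1.3  -0.2 137.9]
ang [ 0.01 -0.07 -0.04]
```

View pics/w7.png

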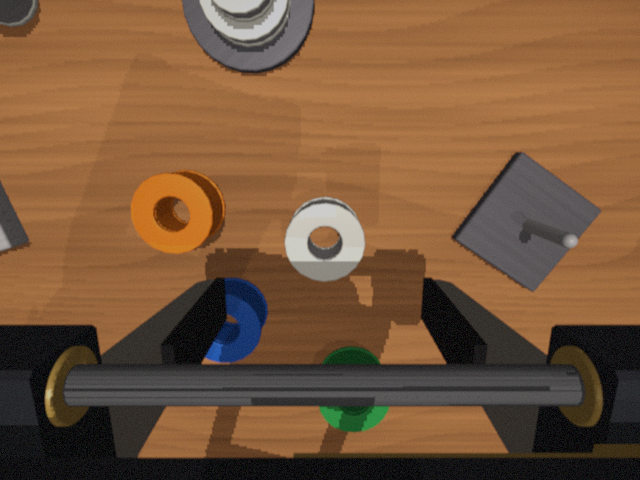

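```bash
python3 - <<'E'
from h import *
m=bot.camera_model('wrist'); print(ray(m,325,240,.04),ray(m,570,241,.068));to(.441,-.143,.01,0)
E
```

```text
[ 0.44428476 -0.14417911  0.04      ] [ 0.45016942 -0.30666129  0.068     ]
t 11.97 pos [ 0.4427 -0.1431  0.1479] F [ 0.1 -0.3  0.5] w 0.0923 slide [-1.900e+00 -1.000e-01  1.379e+02]
ang [ 0.01 -0.09 -0.01]
```

Request:
servo_tool:
  angular:
    - [0,0,0]
    - [0,0,0]
    - [0,0,0]
    - [0,0,0]
    - [0,0,0]
    - [0,0,0]
    - [0,0,0]
    - [0,0,0]
    - [0,0,0]
    - [0,0,0]
  slide:
    - [1,0,35]
    - [1,0,70]
    - [1,0,100]
    - [1,0,125]
    - [1,0,137]
    - [1,0,142]
    - [1,0,142]
    - [1,0,142]
    - [1,0,142]
    - [1,0,142]
  claw: [-1,-1,-1,-1,-1,-1,-1,1,1,1]
  newtons: 45

```text
time: 12.8
position: [0.4434, -0.1432, 0.0066]
eef_rot: [3.141, 0.0, 0.003]
ft_force: [1.2, -0.1, 0.3]
grip_width: 0.0741
```

Request:
servo_tool:
  angular:
    - [0,0,0]
    - [0,0,0]
    - [0,0,0]
    - [0,0,0]
    - [0,0,0]
    - [0,0,0]
  slide:
    - [0,0,0]
    - [0,0,0]
    - [0,0,0]
    - [0,0,0]
    - [0,0,0]
    - [0,0,0]
  claw: [1,1,1,1,1,1]

```text
time: 13.3
position: [0.4429, -0.1432, 0.0062]
eef_rot: [3.141, 0.0, 0.002]
ft_force: [0.6, -0.8, 7.9]
grip_width: 0.0573
```

```bash
python3 - <<'E'
from h import *
to(.450,-.3065,.12,0)
E
```

```text
t 13.3 pos [ 0.4429 -0.1432  0.0062] F [ 0.6 -0.8  7.9] w 0.0573 slide [   7.3  163.4 -113.7]
ang [ 0.02 -0.06  0.  ]
```

Request:
servo_tool:
  angular:
    - [0,0,0]
    - [0,0,0]
    - [0,0,0]
    - [0,0,0]
    - [0,0,0]
    - [0,0,0]
    - [0,0,0]
    - [0,0,0]
    - [0,0,0]
    - [0,0,0]
  slide:
    - [0,0,-20]
    - [0,0,-45]
    - [0,0,-75]
    - [0,0,-105]
    - [1,20,-114]
    - [2,50,-114]
    - [4,85,-114]
    - [5,115,-114]
    - [6,140,-114]
    - [7,155,-114]
  claw: [1,1,1,1,1,1,1,1,1,1]

```text
time: 14.13
position: [0.4491, -0.3003, 0.1195]
eef_rot: [3.141, -0.002, 0.0]
ft_force: [-0.6, -0.4, -2.4]
grip_width: 0.0573
```

Request:
servo_tool:
  angular:
    - [0,0,0]
    - [0,0,0]
    - [0,0,0]
  slide:
    - [0,8,0]
    - [0,8,0]
    - [0,8,0]
  claw: [1,1,1]

```text
time: 14.38
position: [0.4489, -0.305, 0.1192]
eef_rot: [-3.14, 0.001, 0.002]
ft_force: [-0.7, 0.4, -2.7]
grip_width: 0.0571
```

```bash
python3 - <<'E'
from h import *
to(.450,-.3065,.0185,0); save('wrist','w8.png');save('scene','s8.png');im=cv2.imread('pics/s8.png')
cv2.imwrite('pics/s8c.png',cv2.resize(im[190:390,100:340],None,fx=3,fy=3,interpolation=cv2.INTER_CUBIC))
E
```

```text
t 14.38 pos [ 0.4489 -0.305   0.1192] F [-0.7  0.4 -2.7] w 0.0571 slide [  1.2   1.6 100.7]
ang [-0.07  0.06 -0.02]
```

View pics/w8.png

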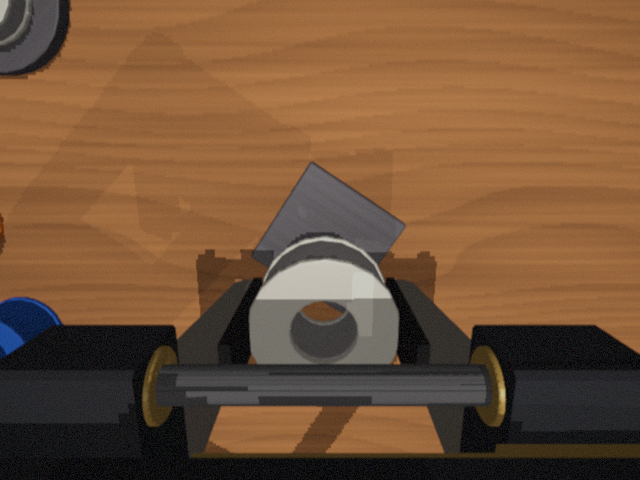

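View pics/s8c.png

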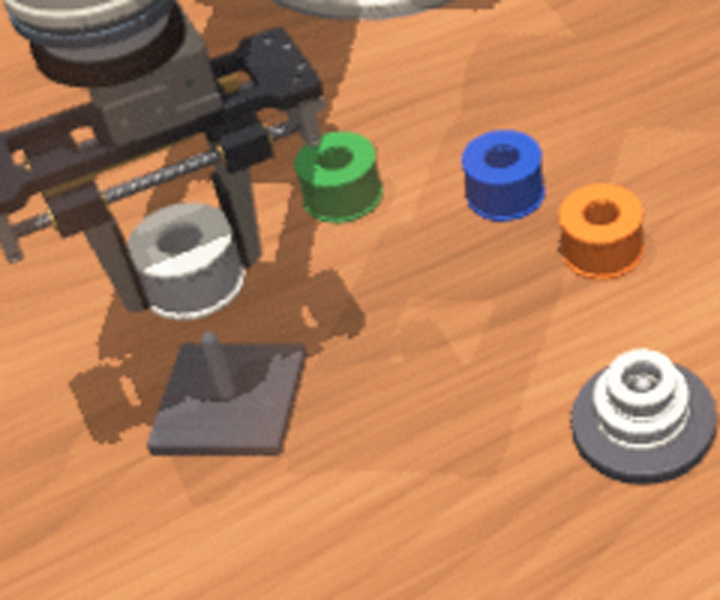

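Request:
servo_tool:
  angular:
    - [0,0,0]
    - [0,0,0]
    - [0,0,0]
    - [0,0,0]
    - [0,0,0]
    - [0,0,0]
    - [0,0,0]
    - [0,0,0]
  slide:
    - [0,1,15]
    - [0,1,35]
    - [0,1,55]
    - [0,1,75]
    - [0,1,90]
    - [0,1,98]
    - [0,1,100.5]
    - [0,1,100.5]
  claw: [1,1,1,1,1,1,1,1]

```text
time: 15.15
position: [0.4491, -0.3059, 0.0191]
eef_rot: [-3.141, -0.002, 0.002]
ft_force: [0.2, 0.1, -2.1]
grip_width: 0.057
```

Request:
servo_tool:
  angular:
    - [0,0,0]
    - [0,0,0]
    - [0,0,0]
    - [0,0,0]
    - [0,0,0]
    - [0,0,0]
    - [0,0,0]
    - [0,0,0]
    - [0,0,0]
    - [0,0,0]
  slide:
    - [0,0,0]
    - [0,0,0]
    - [0,0,0]
    - [0,0,0]
    - [0,0,0]
    - [0,0,-15]
    - [0,0,-45]
    - [0,0,-80]
    - [0,0,-115]
    - [0,0,-130]
  claw: [-1,-1,-1,-1,-1,-1,-1,-1,-1,-1]

```text
time: 15.98
position: [0.451, -0.3082, 0.1535]
eef_rot: [3.139, -0.0, 0.007]
ft_force: [1.4, 0.1, 1.4]
grip_width: 0.0918
```

```bash
python3 - <<'E'
from h import *
save('wrist','w9.png')
to(.6185,.087,.15,0)
E
```

```text
t 16.03 pos [ 0.4518 -0.3087  0.1549] F [ 0.5 -0.5  2.3] w 0.0922 slide [ 166.6 -395.7    4.2]
ang [ 0.25 -0.37 -0.  ]
```

View pics/w9.png

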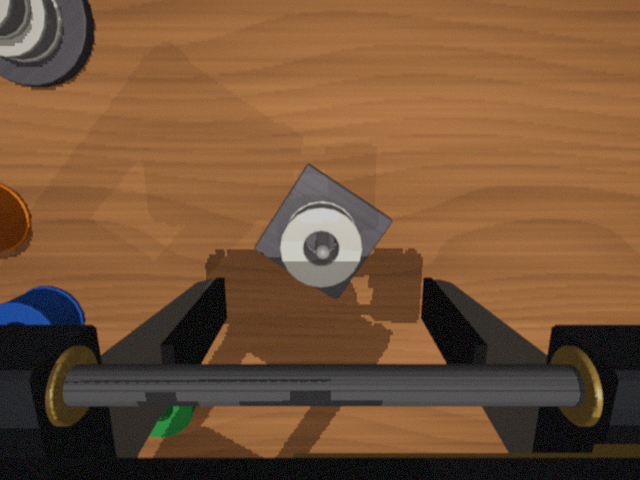

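The wide tall spool is flat on the square stand with the spindle at (322,250) in its bore. The narrow tall spool is last.

Request:
servo_tool:
  angular:
    - [0,0,0]
    - [0,0,0]
    - [0,0,0]
    - [0,0,0]
    - [0,0,0]
    - [0,0,0]
    - [0,0,0]
    - [0,0,0]
    - [0,0,0]
    - [0,0,0]
  slide:
    - [10,-23,0]
    - [25,-58,0]
    - [41,-95,0]
    - [57,-132,0]
    - [73,-169,0]
    - [89,-206,0]
    - [105,-243,0]
    - [121,-280,0]
    - [137,-317,0]
    - [151,-350,0]
  claw: [-1,-1,-1,-1,-1,-1,-1,-1,-1,-1]

```text
time: 16.87
position: [0.6007, 0.0454, 0.1486]
eef_rot: [-3.141, -0.001, 0.0]
ft_force: [-0.1, -0.2, -0.7]
grip_width: 0.092
```

Request:
servo_tool:
  angular:
    - [0,0,0]
    - [0,0,0]
    - [0,0,0]
    - [0,0,0]
    - [0,0,0]
  slide:
    - [11,-25,0]
    - [17,-40,0]
    - [18,-43,0]
    - [18,-43,0]
    - [18,-43,0]
  claw: [-1,-1,-1,-1,-1]

```text
time: 17.28
position: [0.6176, 0.0849, 0.1486]
eef_rot: [3.141, -0.0, -0.002]
ft_force: [-0.1, 0.3, -0.4]
grip_width: 0.092
```

```bash
python3 - <<'E'
from h import *
save('wrist','w10.png'); to(.6185,.087,.006,0)
E
```

```text
t 17.33 pos [0.6176 0.0846 0.1488] F [-0.3 -1.   0.5] w 0.0919 slide [  1.   -2.5 142.8]
ang [ 0.03  0.05 -0.05]
```

View pics/w10.png

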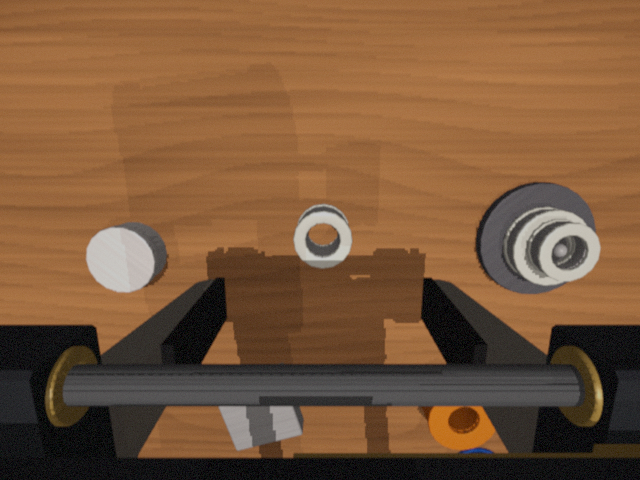

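The narrow tall spool's top is at (323,239), almost under the TCP.

Request:
servo_tool:
  angular:
    - [0,0,0]
    - [0,0,0]
    - [0,0,0]
    - [0,0,0]
    - [0,0,0]
    - [0,0,0]
    - [0,0,0]
    - [0,0,0]
    - [0,0,0]
    - [0,0,0]
  slide:
    - [2,-1,35]
    - [2,-1,70]
    - [2,-1,100]
    - [2,-1,125]
    - [2,-1,138]
    - [2,-1,143]
    - [2,-1,143]
    - [2,-1,143]
    - [2,-1,143]
    - [2,-1,143]
  claw: [-1,-1,-1,-1,-1,-1,-1,1,1,1]
  newtons: 35

```text
time: 18.17
position: [0.6215, 0.0871, 0.0077]
eef_rot: [-3.141, -0.0, -0.004]
ft_force: [0.2, -0.7, 0.4]
grip_width: 0.0737
```

Request:
servo_tool:
  angular:
    - [0,0,0]
    - [0,0,0]
    - [0,0,0]
    - [0,0,0]
    - [0,0,0]
    - [0,0,0]
    - [0,0,0]
    - [0,0,0]
  slide:
    - [0,0,0]
    - [0,0,0]
    - [0,0,0]
    - [0,0,0]
    - [0,0,0]
    - [0,0,0]
    - [0,0,0]
    - [0,0,0]
  claw: [1,1,1,1,1,1,1,1]

```text
time: 18.83
position: [0.6204, 0.087, 0.0062]
eef_rot: [3.142, 0.0, 0.0]
ft_force: [-0.4, -0.1, 4.0]
grip_width: 0.0416
```

```bash
python3 - <<'E'
from h import *
to(.4495,-.306,.12,0)
E
```

```text
t 18.83 pos [0.6204 0.087  0.0062] F [-0.4 -0.1  4. ] w 0.0416 slide [-170.9  393.  -113.7]
ang [ 0.   -0.01  0.01]
```

Request:
servo_tool:
  angular:
    - [0,0,0]
    - [0,0,0]
    - [0,0,0]
    - [0,0,0]
    - [0,0,0]
    - [0,0,0]
    - [0,0,0]
    - [0,0,0]
    - [0,0,0]
    - [0,0,0]
  slide:
    - [0,0,-20]
    - [0,0,-50]
    - [0,0,-85]
    - [0,0,-115]
    - [-9,20,-128]
    - [-22,50,-130]
    - [-37,85,-130]
    - [-52,120,-130]
    - [-67,155,-130]
    - [-82,190,-130]
  claw: [1,1,1,1,1,1,1,1,1,1]

```text
time: 19.67
position: [0.5371, -0.1041, 0.1358]
eef_rot: [-3.141, -0.001, 0.001]
ft_force: [0.8, 0.1, -2.2]
grip_width: 0.0414
```

Request:
servo_tool:
  angular:
    - [0,0,0]
    - [0,0,0]
    - [0,0,0]
    - [0,0,0]
    - [0,0,0]
    - [0,0,0]
    - [0,0,0]
    - [0,0,0]
    - [0,0,0]
  slide:
    - [-15,35,0]
    - [-30,70,0]
    - [-46,105,0]
    - [-61,140,0]
    - [-74,170,0]
    - [-84,193,0]
    - [-89,203,0]
    - [-89,203,0]
    - [-89,203,0]
  claw: [1,1,1,1,1,1,1,1,1]

```text
time: 20.42
position: [0.4491, -0.3057, 0.1357]
eef_rot: [-3.141, 0.002, 0.001]
ft_force: [-0.9, 0.0, -2.0]
grip_width: 0.0416
```

```bash
python3 - <<'E'
from h import *
save('wrist','w11.png');to(.4495,-.306,.0585,0)
E
```

```text
t 20.47 pos [ 0.4495 -0.3051  0.1358] F [ 1.   0.5 -1.4] w 0.0417 slide [ 0.1  0.9 77.3]
ang [-0.05  0.02 -0.01]
```

View pics/w11.png

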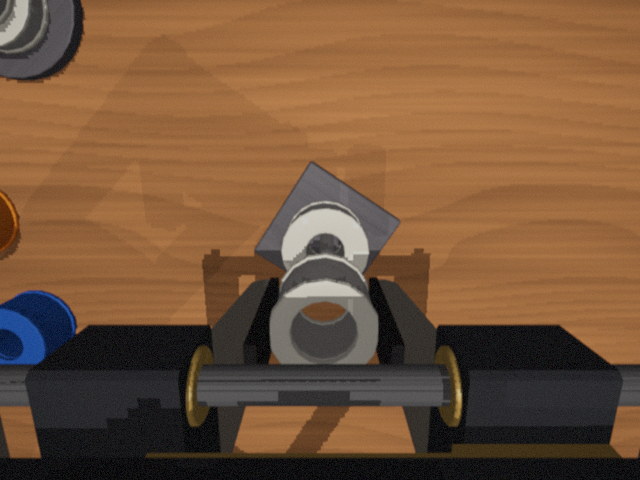

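Request:
servo_tool:
  angular:
    - [0,0,0]
    - [0,0,0]
    - [0,0,0]
    - [0,0,0]
    - [0,0,0]
    - [0,0,0]
    - [0,0,0]
    - [0,0,0]
  slide:
    - [0,0,15]
    - [0,0,30]
    - [0,0,45]
    - [0,0,58]
    - [0,0,68]
    - [0,0,75]
    - [0,0,77]
    - [0,0,77]
  claw: [1,1,1,1,1,1,1,1]

```text
time: 21.13
position: [0.4496, -0.3053, 0.0589]
eef_rot: [-3.141, -0.001, 0.001]
ft_force: [0.8, -0.6, -1.8]
grip_width: 0.0418
```

Request:
servo_tool:
  angular:
    - [0,0,0]
    - [0,0,0]
    - [0,0,0]
    - [0,0,0]
    - [0,0,0]
    - [0,0,0]
    - [0,0,0]
    - [0,0,0]
    - [0,0,0]
    - [0,0,0]
  slide:
    - [0,0,0]
    - [0,0,0]
    - [0,0,0]
    - [0,0,0]
    - [0,0,0]
    - [0,0,0]
    - [0,0,-15]
    - [0,0,-45]
    - [0,0,-75]
    - [0,0,-100]
  claw: [-1,-1,-1,-1,-1,-1,-1,-1,-1,-1]

```text
time: 21.97
position: [0.4494, -0.3061, 0.1608]
eef_rot: [3.141, -0.0, 0.001]
ft_force: [1.6, -1.5, -0.5]
grip_width: 0.0921
```

Request:
servo_tool:
  angular:
    - [0,0,0]
    - [0,0,0]
    - [0,0,0]
    - [0,0,0]
    - [0,0,0]
    - [0,0,0]
  slide:
    - [0,0,-15]
    - [0,0,-30]
    - [0,0,-40]
    - [0,0,-40]
    - [0,0,-40]
    - [0,0,-40]
  claw: [-1,-1,-1,-1,-1,-1]

```text
time: 22.47
position: [0.4489, -0.3056, 0.1981]
eef_rot: [-3.141, -0.0, 0.002]
ft_force: [0.1, 0.2, -1.0]
grip_width: 0.0923
```

```bash
python3 - <<'E'
from h import *
to(.4495,-.306,.2,0)
save('wrist','w12.png');save('scene','s12.png');im=cv2.imread('pics/s12.png')
cv2.imwrite('pics/s12c.png',cv2.resize(im[190:390,100:360],None,fx=3,fy=3,interpolation=cv2.INTER_CUBIC)); save('top','t12.png')
E
```

```text
t 22.47 pos [ 0.4489 -0.3056  0.1981] F [ 0.1  0.2 -1. ] w 0.0923 slide [ 0.6  0.4 -1.9]
ang [-0.05  0.07  0.01]
```

View pics/w12.png

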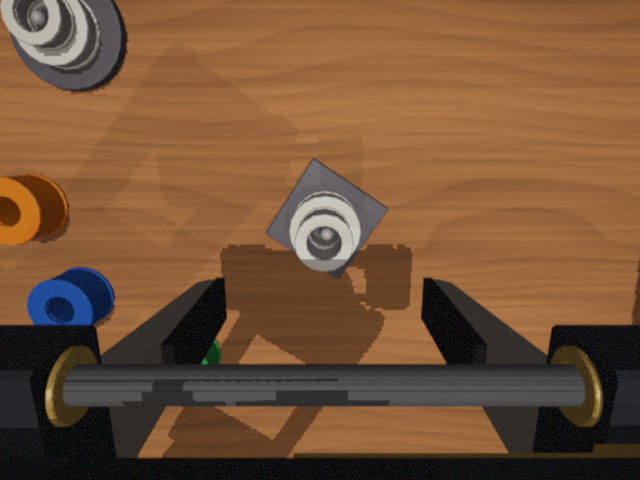

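View pics/s12c.png

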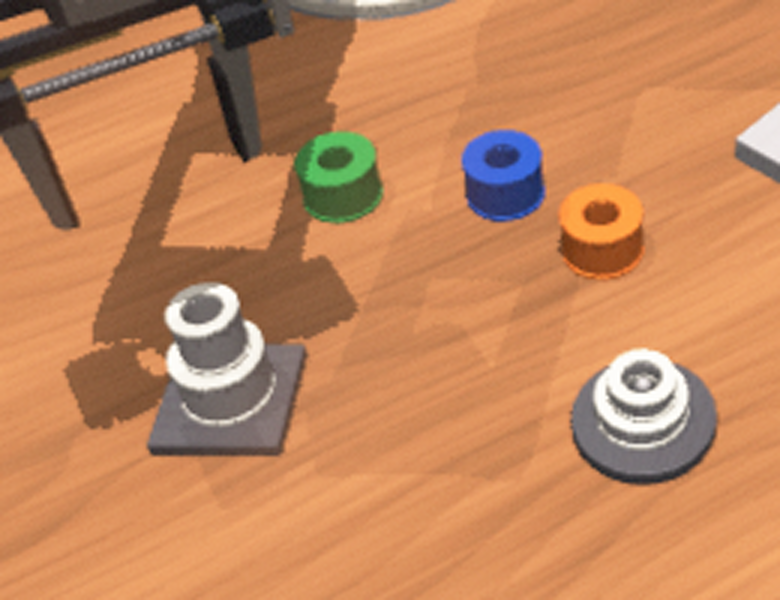

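View pics/t12.png

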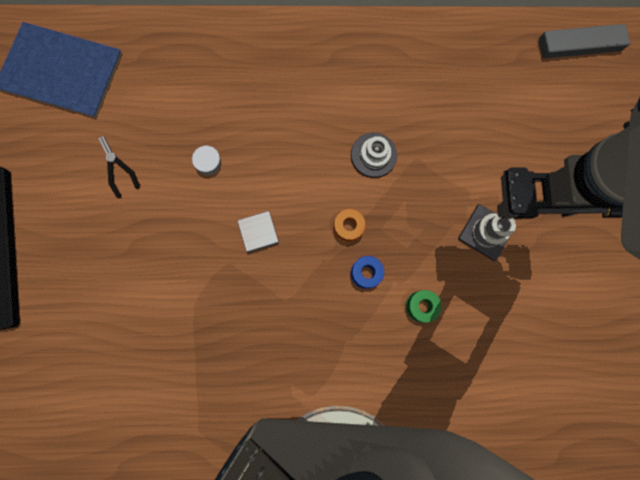

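Both stacks stand flat and concentric. The tin (206,159), block (258,232) and pliers (~(113,160)) are at their starting pixels. I'll do one numeric check on the centring and then hand in.

```bash
python3 - <<'E'
from h import *
m=bot.camera_model('wrist')
print('NT',ray(m,324,240,.092),'sq tip',ray(m,326,234,.068),'NL',ray(m,31,11,.052),'rd tip',ray(m,38,17,.044)); print(bot.get_obs()['ft_force'])
print(bot.hand_in())
E
```

```text
NT [ 0.45055104 -0.30583759  0.092     ] sq tip [ 0.44964514 -0.30744314  0.068     ] NL [ 0.61265132 -0.09221799  0.052     ] rd tip [ 0.61103935 -0.09131877  0.044     ]
[-0.45979341  0.2030742  -0.10687534]
the job is handed in; nothing more can be done
None
```

All four spools are on their stands and the job is handed in after about 23 s of the 112 s allowed. The wide low spool is on the round stand with the narrow low one on top, and the wide tall is on the square stand with the narrow tall one on top.

- **Centring:** in the last wrist picture, the two upper spools are about 2 mm off their spindles, against the 11 mm allowed. I judged the lower spools by eye from the wrist pictures, and both looked centred.
- **Flat and released:** both stacks look level in the scene view. The gripper was open and well above them, with no contact force beyond the noise.
- **Left alone:** the tin, block, pliers and coloured look-alikes are where they started in the top view.
- **Disagreements:** the cameras disagreed by 1–4 mm on spool positions, so I used values in between. No check failed, but the hand-in gives no verdict.

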